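# Open the child-safe tablet bottle in the medicine box

## Task

Please get my tablets open for me: swing the lid of the white medicine box up by its steel handle until it stands back past upright, then take the white push-and-turn safety cap off the amber bottle where it stands in its square cell: press the cap down, twist it anticlockwise and lift it off. Leave the bottle standing in its cell, and finish while still holding the cap level, about 8 cm straight above the bottle's mouth, so that I can take a tablet out and you can close it again. Do not disturb the other bottle, the mug, the lemon or the teaspoon.

Things in the scene. Friction and masses are not known exactly. Their poses are not given: they have to be found in the camera images.
- med_box: white steel medicine box, fixed: open tray 170 (x) x 300 (y) x 50 mm high, 4 mm walls and floor, under a shell lid 52 mm deep (closed height 102 mm). Origin: centre of its underside; +x points from the handle to the hinge side. Two square cells, 57 mm inside, walls 30 mm high, at box x = -38, y = +-85 mm; a bottle stands in each, either way round. The other contents are fixed, below the rim
- med_lid (a joint): angle of the lid about its hinge, rad: 0 closed, 1.57 upright, stop at 1.80. A friction hinge: the lid stays at whatever angle it is left; about 3 N at the handle moves it
- lid_hinge (a point): middle of the hinge line, on the far (+x) rim of the tray, 50 mm above the box's underside; the hinge axis is parallel to the box's y axis
- lid_handle (a point): middle of the lid's steel bar handle: round bar 10 mm thick, 110 mm long parallel to the box's y axis, 35 mm in front of the lid's front face (30 mm clear gap for a finger). Closed: 205 mm in front of the hinge line and 14 mm above it; it swings up and back with the lid
- amber_bottle: loose amber tablet bottle with paper label, square body 54 x 54 x 56 mm with a neck of 28 mm diameter, mouth 75.5 mm above its underside; about 0.2 kg. Origin: centre of its underside, z up. It stands loose in its square cell, which keeps it from turning
- white_cap: loose white ribbed safety cap on the amber bottle, 48 mm diameter, 24 mm high. Origin: centre of its lower rim, 63 mm above the bottle's underside when closed; its x axis is then the bottle's x axis. Spring-loaded bayonet: it turns only while pressed at least 3 mm down (about 6 N); it bottoms at 6 mm (about 9 N). A sprung liner disc sits inside
- cap_top (a point): centre of the cap's crown (red anticlockwise arrow on it), 24 mm above the cap's origin. Held down, the cap is turned anticlockwise seen from above; it is free from 45 degrees up to a stop at 78 (aim for about 62) and there lifts straight off, clear of the neck after 13 mm
- mouth (a point): centre of the amber bottle's mouth, 75.5 mm above its underside
- white_bottle: bystander: white bottle with green label and blue cap, same square body, 78 mm high, loose in the other cell. Origin: centre of its underside
- mug: bystander: loose white mug, 82 x 118 x 100 mm, to the right of the box. Origin: centre of its underside
- lemon: bystander: loose lemon, 71 x 53 x 51 mm, to the right of the box. Origin: centre of its underside
- teaspoon: bystander: loose teaspoon, 137 mm long, flat on the worktop to the left of the box. Origin: centre of its underside

How it is judged:
On the way, in this order (a step that is already met when the one before it is completed fails the run):
1. the lid stands open past upright (value of joint med_lid above 1.56 rad), for 0.2 s.
2. the cap is pressed down at least 2.5 mm against its spring (z of white_cap in the frame of amber_bottle below 0.0605 m and horizontal distance between white_cap and amber_bottle below 0.006 m), for 0.05 s.
3. the cap is twisted at least 35 degrees on the neck (angle between the x axis of white_cap and the x axis of amber_bottle, either way round above 0.61 rad and z of white_cap in the frame of amber_bottle below 0.069 m and horizontal distance between white_cap and amber_bottle below 0.006 m), for 0.05 s.
At the end, for the whole second after the job is handed in: Lid open past upright (over 1.56 rad); amber bottle standing in its cell (within 0.1 rad, at most 4 mm off its floor); fingers hold the cap still and level (0.3 rad), its lower rim 45 to 130 mm above the mouth, within 30 mm of straight above it, touching neither bottle nor box (value of joint med_lid above 1.56 rad and z of white_cap in the frame of mouth between 0.045 and 0.13 m and horizontal distance between white_cap and mouth below 0.03 m and angle between white_cap's own z axis and vertical below 0.3 rad and contact force between the fingers and white_cap above 1 N and contact force between white_cap and amber_bottle below 0.05 N and contact force between white_cap and med_box below 0.05 N and linear speed of white_cap below 0.03 m/s and z of amber_bottle in the frame of med_box between 0 and 0.008 m and angle between amber_bottle's own z axis and vertical below 0.1 rad and linear speed of amber_bottle below 0.02 m/s); the arm keeps its last pose, push and grip.
It fails at once if the amber bottle is lifted out of its cell or tipped (z of amber_bottle in the frame of med_box above 0.02 m or angle between amber_bottle's own z axis and vertical above 0.3 rad).
It fails at once if the other bottle is disturbed (moved more than 15 mm) (distance of white_bottle from where it was at the start of the episode above 0.015 m).
It fails at once if the mug, the lemon or the teaspoon is pushed about (more than 30 mm) (distance of any of mug, lemon, teaspoon from where it was at the start of the episode above 0.03 m).
It also fails if it takes over 58 s, if anything falls off the work surface, if the arm or the gripper's body presses on something with over 40 N, if the wrist force passes 120 N, or if a joint passes its speed limit or range.

## Robot

A 7-joint arm with a two-finger parallel gripper is mounted at the origin on a cart in front of the work surface, level with it; the furniture and walls round the work are solid. World frame = base frame: x ahead of the robot, y to its left, z up, the work surface at z = 0. Lengths are in m, angles in rad, forces in N, time in s.
With the tool pointing down it reaches from about 0.35 to 0.9 m from the base axis. Payload 8.1 kg.
Tool frame: the origin (TCP) lies midway between the tips of the shut fingers; the grasp point (between the pads) lies 19 mm behind it; z points along the fingers, y is the line along which they close (so a half turn about z gives the same grasp; the last joint's range is limited). The gripper opens to 92 mm and grips with 3 to 60 N. Pads are 19 mm wide; open, the fingers measure 130 mm over their backs; the gripper's body (75 mm by 190 mm) begins 47 mm behind the grasp point.
Start: joints at [-1.447, 0.434, 0.025, 1.573, -0.012, 1.134, -0.075], TCP at [0.141, 0.609, 0.227] pointing down, gripper open.
Joint ranges: [-2.62, 2.62], [-0.44, 2.09], [-1.27, 1.32], [0.08, 2.57], [-1.32, 4.46], [0.12, 2], [-2.74, 2.74]. Speed limits (rad/s): [2.22, 2.22, 3.01, 3.01, 3.14, 3.14, 3.14].

## Interface

Orientations are given as a rotation vector (axis times angle).
In Python, from cell import arm gives the robot as it stands.
- The arm moves only by the tool carry_out, never from a script. Its arguments are lists of equal length, an entry for each row: "claw": the finger opening in cm, from 0 to 9.18; "delta_pos": the shift along the tool's x, y, z in cm, a list of three; "angular": the turn, a rotation vector about the tool's x, y, z in rad, a list of three. In form: {"claw": [claw, ...], "delta_pos": [[dx, dy, dz], ...], "angular": [[ax, ay, az], ...]}. A call has 1 to 20 rows; each row shifts and turns the commanded pose from where the row before left it, along the tool's axes as they then stand; what a row does not reach is not made up. A row lasts 1/10 s, in which the tool goes at most 50 mm and 8.59 degrees, less where a joint would pass 70% of its speed; a pose out of reach is approached as far as the arm can. A call with a gripper value outside its range is refused whole. The fingers move at their own pace and stop on an object; "force" is the grip in N (left out, the last holds). Time passes only in rows, so rows that do not move let the fingers close. It gives the time, the measured TCP pose, the force, the opening and the grip force at its end, in the units of the state.
- arm.observe(): the state, without advancing time (a new reading comes with each control period).
- arm.get_image(name): name is "scene" or "top"; returns a dict with "frame" (420x560x3 uint8, red, green, blue), "mtx" (3x3 intrinsics, pixels), "T" (4x4, takes a point from camera to world coordinates). Camera axes: x right, y down, z forward; pixel columns grow to the right and rows downward; lengths in m; the calibration is good to about 2 mm. A picture is of the moment at which its call begins. There is no depth.
- arm.sign_off(): hands the job in; it is judged then, once.
Trained networks look in a picture, given as the dict that the camera call returned (one of the last four; its "shot" number tells which), for a name from the list of things; names that differ only in an ending like _2 or _b are one class to them, and where a whole thing is asked for, a point or a joint stands for the part that bears it (a point fixed in the world has none). Each returns a list of dicts, best first, with "conf" (0 to 1); they miss things now and then, are a little off and sometimes report something else, mostly with a low value. They report only what shows in the picture. A call takes as long as a camera call.
- arm.look_for(label, picture): "centre" ([column, row] as shares, 0 to 1, of the picture: columns of its width, rows of its height, amid what is visible of it).
- arm.trace(label, picture): "region" (420x560 bool, what is visible of it) and "centre" ([column, row] as shares, 0 to 1, of the picture: columns of its width, rows of its height, amid what is visible of it).
- arm.place_of(label, picture): "centre" ([column, row] as shares, 0 to 1, of the picture: columns of its width, rows of its height: a listed point, or the origin of a listed thing).
The state is a dict: "clock": time; "joints": joint angles; "dq": joint speeds; "joint_efforts": joint torques, N m; "position": TCP position; "ee_rot": TCP orientation; "force": force on the tool from outside, world axes, zero at the start; "ft_torque": the same for the moment, N m; "width": opening from 0.0 (shut) to 1.0 (fully open); "gripper_force": force on a finger pad.
Only numpy, scipy, OpenCV 4.12 (cv2) and the standard library are available. Lean on these libraries where they do the work, as an engineer would, in place of code of your own. Each camera call takes 0.05 s, during which the arm holds its last target. There are 200 camera calls.

## Working session

There is one attempt and no reset: what is moved stays moved. The work goes in short steps, Python scripts to look and compute and a tool call to move; the robot and the scene stay as the last step left them, time stands still between calls to the robot, and variables do not carry over. Pictures are saved under pics/ and viewed, at most 10 in all, crops included, and the job is handed in when it is done.

Besides the shell and the picture viewer there is one more tool, called after "Emit:" in YAML: its name, and indented under it one key for each argument. carry_out: Moves the arm, as the interface text tells. Its arguments: {"type":"object","properties":{"claw":{"type":"array","items":{"type":"number"}},"delta_pos":{"type":"array","items":{"type":"array","items":{"type":"number"}}},"angular":{"type":"array","items":{"type":"array","items":{"type":"number"}}},"force":{"type":"number"}},"required":["claw","delta_pos","angular"]}

```bash
mkdir -p pics
cat > h.py <<'E'
import numpy as np, cv2
from cell import arm
from scipy.spatial.transform import Rotation as R
def ray(p,c):
    u=np.array([c[0]*560,c[1]*420,1.]); d=np.linalg.inv(p["mtx"])@u
    return p["T"][:3,3], p["T"][:3,:3]@d
def atz(p,c,z):
    o,d=ray(p,c); return o+d*(z-o[2])/d[2]
def tri(rs):
    A=np.zeros((3,3));b=np.zeros(3);
    for o,d in rs:
        d=d/np.linalg.norm(d);M=np.eye(3)-np.outer(d,d);A+=M;b+=M@o
    x=np.linalg.solve(A,b)
    return x,[np.linalg.norm(np.cross(x-o,d/np.linalg.norm(d))) for o,d in rs]
def proj(p,X):
    T=np.linalg.inv(p["T"]); c=T[:3,:3]@np.array(X).T+T[:3,3:]; q=p["mtx"]@c; return (q[:2]/q[2]).T
E
cat > a.py <<'E'
from h import *
np.set_printoptions(precision=4,suppress=True)
s=arm.observe(); print(s)
P={n:arm.get_image(n) for n in("scene","top")}
for n,p in P.items():
    cv2.imwrite(f"pics/{n}0.png",p["frame"][:,:,::-1]); print(n,p["T"][:3,3],p["T"][:3,2])
for l in ["med_box","lid_hinge","lid_handle","amber_bottle","white_cap","cap_top","white_bottle","mug","lemon","teaspoon"]:
    r=[]
    for n,p in P.items():
        q=arm.place_of(l,p); print(l,n,[(np.round(x["centre"],3),round(x["conf"],2)) for x in q[:2]])
        if q: r.append(ray(p,q[0]["centre"]))
    if len(r)==2: print("   ",*tri(r))
E
python3 a.py
```

```text
{'clock': 0.0, 'joints': array([-1.4466,  0.4352,  0.025 ,  1.5741, -0.0116,  1.134 , -0.0751]), 'dq': array([ 0.0004, -0.0002,  0.0008,  0.0016, -0.0003, -0.0009, -0.0003]), 'joint_efforts': array([ -0.0005, -66.7855,   0.985 , -31.4471,  -0.0605,   0.0427,
         0.0002]), 'position': array([0.1405, 0.6085, 0.2259]), 'ee_rot': array([-0.3555, -3.1214,  0.0025]), 'force': array([-0.3042,  0.222 , -0.6156]), 'ft_torque': array([-0.0067, -0.0778,  0.0332]), 'gripper_force': 0.0, 'width': 0.9950947287850492}
scene [-0.0612 -0.8522  1.1459] [ 0.4312  0.5525 -0.7133]
top [ 0.4888 -0.0597  1.1805] [ 0.0674  0.0211 -0.9975]
med_box scene []
med_box top [(array([0.475, 0.492]), 0.88)]
lid_hinge scene [(array([0.518, 0.497]), 0.82)]
lid_hinge top []
lid_handle scene [(array([0.437, 0.574]), 0.56)]
lid_handle top [(array([0.494, 0.586]), 0.94)]
    [ 0.4468 -0.0309  0.07  ] [np.float64(0.007185908548615469), np.float64(0.007185908548615527)]
amber_bottle scene []
amber_bottle top []
white_cap scene []
white_cap top []
cap_top scene []
cap_top top []
white_bottle scene []
white_bottle top []
mug scene []
mug top [(array([0.721, 0.565]), 0.87)]
lemon scene [(array([0.658, 0.69 ]), 0.82), (array([0.441, 0.572]), 0.65)]
lemon top [(array([0.694, 0.437]), 0.61)]
    [ 0.647  -0.3719 -0.0016] [np.float64(0.0005767570403262097), np.float64(0.000576757040326316)]
teaspoon scene [(array([0.609, 0.785]), 0.74), (array([0.346, 0.482]), 0.6)]
teaspoon top [(array([0.3  , 0.586]), 0.51)]
    [ 0.4954 -0.0516 -0.0156] [np.float64(0.3419588199836839), np.float64(0.341958819983684)]
```

View pics/scene0.png

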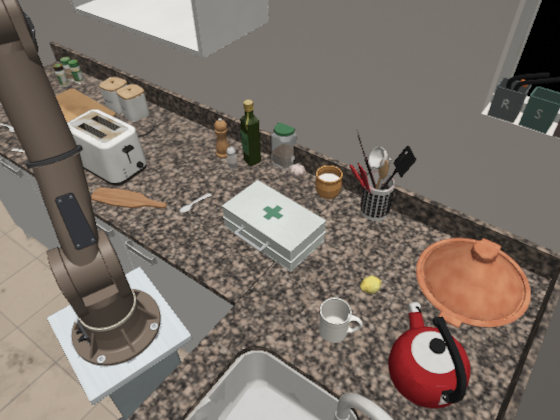

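View pics/top0.png

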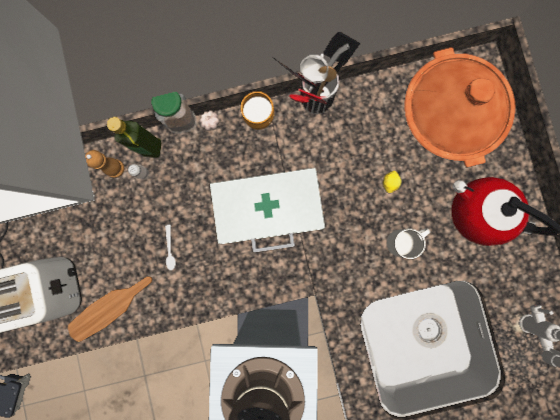

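The scene view shows the closed white box with its handle at about (252,238), and the top view shows it at (274,243), facing the robot. The mug is at (410,243), the lemon at (392,182) and the spoon at (170,248) in the top view, all clear of the box. Next I'll fit the box pose to the silhouettes.

```bash
cat > b.py <<'E'
from h import *
from scipy.optimize import minimize
np.set_printoptions(precision=4,suppress=True)
P={n:arm.get_image(n) for n in("scene","top")}
M={}
for n,p in P.items():
    t=arm.trace("med_box",p); print(n,[(x["conf"],x["region"].sum()) for x in t])
    if t: M[n]=cv2.morphologyEx(t[0]["region"].astype(np.uint8),cv2.MORPH_OPEN,np.ones((9,9)))
C=np.array([[a,b,c] for a in(-.085,.085) for b in(-.15,.15) for c in(0,.102)])
def corners(v): return C@R.from_euler('z',v[2]).as_matrix().T+[v[0],v[1],0]
def cost(v,ns=None):
    e=0
    for n in ns or M:
        m=np.zeros((420,560),np.uint8)
        h=cv2.convexHull(proj(P[n],corners(v)).astype(np.float32))
        cv2.fillConvexPoly(m,np.round(h*16).astype(np.int32),1,shift=4,lineType=8); e+=(m!=M[n]).sum()/M[n].sum()
    return e
for ns in [[n] for n in M]+[list(M)]:
    best=min((minimize(cost,[.53+.01*i,-.03,y],args=(ns,),method="Nelder-Mead",options=dict(initial_simplex=np.array([[.53+.01*i,-.03,y],[.57,-.03,y],[.53,0,y],[.55,-.02,y+.1]]))) for y in(-.1,.1) for i in (0,2)),key=lambda r:r.fun)
    v=best.x; print(ns,v,best.fun)
r=R.from_euler('z',v[2]).as_matrix(); o=np.array([v[0],v[1],0])
for k,X in dict(hinge=[.085,0,.05],handle=[-.12,0,.064],c1=[-.038,.085,.08],c2=[-.038,-.085,.08]).items():
    w=o+r@X; print(k,w,*[proj(P[n],[w])[0] for n in P])
for n in P: q=arm.place_of("lid_handle",P[n]); print([np.array(x["centre"])*[560,420] for x in q])
s=arm.observe(); print(R.from_rotvec(s["ee_rot"]).as_matrix())
E
python3 b.py
```

```text
scene [(0.71, np.int64(5456))]
top [(0.57, np.int64(6751))]
['scene'] [ 0.5643 -0.0071  0.1661] 0.03332106038291605
['top'] [ 0.5652 -0.0031  0.1652] 0.0210397926513188
['scene', 'top'] [ 0.5655 -0.0057  0.1634] 0.05505990038084131
hinge [0.6494 0.0082 0.05  ] [288.8065 209.9465] [263.439  178.5117]
handle [ 0.4471 -0.0252  0.064 ] [246.214  241.0755] [273.3397 247.9783]
c1 [0.5142 0.072  0.08  ] [245.1225 211.3219] [239.446 223.856]
c2 [ 0.5419 -0.0957  0.08  ] [283.4871 236.2822] [298.6005 215.1372]
[array([247.072, 240.618])]
[array([278.208, 248.304])]
[[-0.9744  0.2249  0.    ]
 [ 0.2249  0.9744  0.0001]
 [-0.      0.0001 -1.    ]]
```

```bash
cat >> h.py <<'E'
from scipy.spatial.transform import Slerp
BO=np.array([.565,-.004,0]); BY=.165
def down(yaw): # tool y azimuth=yaw, z down
    y=np.array([np.cos(yaw),np.sin(yaw),0]); z=np.array([0,0,-1.]); return R.from_matrix(np.c_[np.cross(y,z),y,z])
def bx(*v): return BO+R.from_euler('z',BY).as_matrix()@np.array(v)
def rows(pts,rot=None,r0=None,p0=None,dec=1):
    """pts: world waypoints one per row; rot: final rotation"""
    s=arm.observe(); p=s["position"] if p0 is None else p0; r=R.from_rotvec(s["ee_rot"]) if r0 is None else r0
    n=len(pts); S=Slerp([0,1],R.concatenate([r,rot if rot is not None else r])); D=[];A=[]
    for i,t in enumerate(pts):
        d=np.round(r.inv().apply(t-p)*100,dec); p=p+r.apply(d/100)
        a=np.round((r.inv()*S((i+1)/n)).as_rotvec(),2); r=r*R.from_rotvec(a)
        D.append((d+0).tolist());A.append((a+0).tolist())
    print("D",D);print("A",A);print("end",p)
E
python3 - <<'E'
from h import *
p=arm.observe()["position"]; t=bx(-.12,0,.18); print(t)
rows([p+(t-p)*(i+1)/20 for i in range(20)],down(BY))
E
```

```text
[ 0.4466298  -0.02371028  0.18      ]
D [[-2.2, -2.7, 0.2], [-2.4, -2.6, 0.3], [-2.5, -2.5, 0.2], [-2.6, -2.3, 0.2], [-2.8, -2.1, 0.3], [-2.9, -2.0, 0.2], [-3.0, -1.8, 0.2], [-3.2, -1.7, 0.3], [-3.2, -1.4, 0.2], [-3.2, -1.3, 0.2], [-3.4, -1.0, 0.3], [-3.4, -0.9, 0.2], [-3.5, -0.6, 0.2], [-3.4, -0.4, 0.3], [-3.6, -0.3, 0.2], [-3.5, 0.0, 0.2], [-3.5, 0.2, 0.3], [-3.5, 0.3, 0.2], [-3.4, 0.6, 0.2], [-3.5, 0.8, 0.3]]
A [[0.0, 0.0, 0.06], [0.0, 0.0, 0.06], [0.0, 0.0, 0.06], [0.0, 0.0, 0.06], [0.0, 0.0, 0.05], [0.0, 0.0, 0.06], [0.0, 0.0, 0.06], [0.0, 0.0, 0.06], [0.0, 0.0, 0.06], [0.0, 0.0, 0.06], [0.0, 0.0, 0.06], [0.0, 0.0, 0.06], [0.0, 0.0, 0.06], [0.0, 0.0, 0.06], [0.0, 0.0, 0.05], [0.0, 0.0, 0.06], [0.0, 0.0, 0.06], [0.0, 0.0, 0.06], [0.0, 0.0, 0.06], [0.0, 0.0, 0.06]]
end [ 0.44673167 -0.0240872   0.17971287]
```

Emit:
carry_out:
  claw: [2.3,2.3,2.3,2.3,2.3,2.3,2.3,2.3,2.3,2.3,2.3,2.3,2.3,2.3,2.3,2.3,2.3,2.3,2.3,2.3]
  delta_pos:
    - [-2.2,-2.7,0.2]
    - [-2.4,-2.6,0.3]
    - [-2.5,-2.5,0.2]
    - [-2.6,-2.3,0.2]
    - [-2.8,-2.1,0.3]
    - [-2.9,-2.0,0.2]
    - [-3.0,-1.8,0.2]
    - [-3.2,-1.7,0.3]
    - [-3.2,-1.4,0.2]
    - [-3.2,-1.3,0.2]
    - [-3.4,-1.0,0.3]
    - [-3.4,-0.9,0.2]
    - [-3.5,-0.6,0.2]
    - [-3.4,-0.4,0.3]
    - [-3.6,-0.3,0.2]
    - [-3.5,0.0,0.2]
    - [-3.5,0.2,0.3]
    - [-3.5,0.3,0.2]
    - [-3.4,0.6,0.2]
    - [-3.5,0.8,0.3]
  angular:
    - [0,0,0.06]
    - [0,0,0.06]
    - [0,0,0.06]
    - [0,0,0.06]
    - [0,0,0.05]
    - [0,0,0.06]
    - [0,0,0.06]
    - [0,0,0.06]
    - [0,0,0.06]
    - [0,0,0.06]
    - [0,0,0.06]
    - [0,0,0.06]
    - [0,0,0.06]
    - [0,0,0.06]
    - [0,0,0.05]
    - [0,0,0.06]
    - [0,0,0.06]
    - [0,0,0.06]
    - [0,0,0.06]
    - [0,0,0.06]
  force: 20

```text
clock: 3.4
position: [0.4474, -0.0252, 0.18]
ee_rot: [2.034, 2.394, 0.002]
force: [1.1, -0.1, 0.3]
width: 0.251
gripper_force: 0.0
```

Emit:
carry_out:
  claw: [2.3,2.3,2.3]
  delta_pos:
    - [0,0,0]
    - [0,0,0]
    - [0,0,0]
  angular:
    - [0,0,0]
    - [0,0,0]
    - [0,0,0]

```text
clock: 3.7
position: [0.4463, -0.0231, 0.1797]
ee_rot: [-2.03, -2.397, -0.0]
force: [0.8, 1.6, 0.6]
width: 0.253
gripper_force: 0.0
```

Run:
```python
from h import *
np.set_printoptions(precision=4,suppress=True)
s=arm.observe();print(s["clock"],s["position"],R.from_rotvec(s["ee_rot"]).as_matrix(),s["joints"],s["width"])
p=arm.get_image("scene"); cv2.imwrite("pics/s1.png",cv2.resize(p["frame"][150:330,150:390,::-1],None,fx=3,fy=3))
print(proj(p,[bx(-.12,0,.064)]))
```

```text
3.7 [ 0.4463 -0.0231  0.1797] [[-0.1648  0.9863 -0.0005]
 [ 0.9863  0.1648  0.0005]
 [ 0.0006 -0.0004 -1.    ]] [-0.5923  0.2112  0.6277  2.0863 -0.1597  0.8903  0.2913] 0.25275618512372466
[[245.8124 240.8806]]
```

View pics/s1.png

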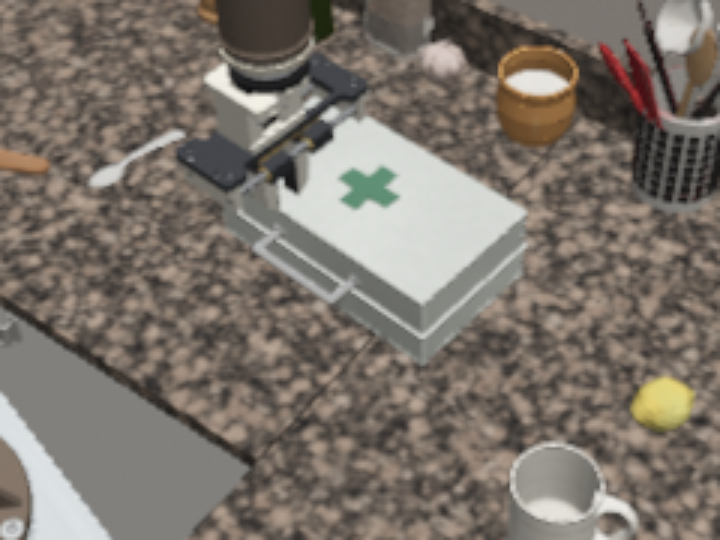

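The gripper hangs above the lid. In this crop the bar runs from about (262,243) to (335,297), which may be a few pixels off my prediction. I'll measure the offset with brightness profiles across the bar.

Run:
```python
from h import *
np.set_printoptions(precision=0,suppress=True,linewidth=200)
for n in("scene","top"):
    p=arm.get_image(n); g=cv2.cvtColor(p["frame"],cv2.COLOR_RGB2GRAY).astype(np.float32)
    for z in([.064]):
      xs=np.arange(-.150,-.080,.002); ys=np.linspace(-.05,.05,40)
      pr=[]
      for x in xs:
        q=proj(p,[bx(x,y,z) for y in ys]).astype(np.float32)
        v=cv2.remap(g,q[:,0][None]-.5,q[:,1][None]-.5,cv2.INTER_LINEAR)[0]; pr.append([np.median(v[:13]),np.median(v[13:27]),np.median(v[27:])])
      print(n); print(np.round(xs*1000)); print(np.array(pr).T)
```

```text
scene
[-150. -148. -146. -144. -142. -140. -138. -136. -134. -132. -130. -128. -126. -124. -122. -120. -118. -116. -114. -112. -110. -108. -106. -104. -102. -100.  -98.  -96.  -94.  -92.  -90.  -88.  -86.
  -84.  -82.]
[[112. 116. 107. 105. 100.  85.  78.  77.  86.  93.  97. 101. 107. 114. 135. 158. 173. 176. 169. 150. 130. 117. 112. 111. 110. 109. 114. 139. 172. 179. 160. 135. 116. 109. 108.]
 [ 81.  90. 101. 107. 102.  94.  82.  76.  77.  84.  86.  94. 102. 113. 134. 158. 172. 177. 170. 151. 130. 118. 113. 113. 113. 113. 117. 145. 177. 182. 164. 137. 118. 113. 112.]
 [130. 125. 124. 127. 132. 136. 137. 130. 121. 117. 114. 117. 119. 118. 133. 157. 172. 178. 171. 151. 133. 119. 114. 113. 113. 113. 118. 146. 174. 183. 166. 141. 123. 115. 114.]]
top
[-150. -148. -146. -144. -142. -140. -138. -136. -134. -132. -130. -128. -126. -124. -122. -120. -118. -116. -114. -112. -110. -108. -106. -104. -102. -100.  -98.  -96.  -94.  -92.  -90.  -88.  -86.
  -84.  -82.]
[[112. 112. 112. 111. 111. 111. 112. 112. 111. 112. 112. 112. 111. 110. 110. 109. 108. 106. 106. 103. 100. 100.  98.  96.  93.  92.  91.  88.  85.  81.  77.  73.  73.  98. 167.]
 [150. 145. 141. 137. 132. 129. 126. 125. 124. 121. 120. 118. 118. 117. 116. 114. 113. 112. 111. 109. 109. 107. 105. 104. 102. 100.  99.  96.  93.  92.  89.  86.  83.  80.  76.]
 [162. 160. 159. 157. 154. 150. 146. 141. 137. 133. 130. 128. 126. 124. 122. 121. 119. 117. 116. 116. 114. 113. 113. 111. 110. 109. 108. 106. 103. 102. 101. 100.  97.  94.  92.]]
```

Run:
```python
from h import *
np.set_printoptions(precision=0,suppress=True,linewidth=200)
p=arm.get_image("top"); g=cv2.cvtColor(cv2.imread("pics/top0.png"),cv2.COLOR_BGR2GRAY).astype(np.float32)
xs=np.arange(-.150,-.060,.002); ys=np.linspace(-.045,.045,40);pr=[]
for x in xs:
        q=proj(p,[bx(x,y,.064) for y in ys]).astype(np.float32)
        v=cv2.remap(g,q[:,0][None]-.5,q[:,1][None]-.5,cv2.INTER_LINEAR)[0]; pr.append([np.median(v[:13]),np.median(v[13:27]),np.median(v[27:])])
print(np.round(xs*1000)); print(np.array(pr).T)
```

```text
[-150. -148. -146. -144. -142. -140. -138. -136. -134. -132. -130. -128. -126. -124. -122. -120. -118. -116. -114. -112. -110. -108. -106. -104. -102. -100.  -98.  -96.  -94.  -92.  -90.  -88.  -86.
  -84.  -82.  -80.  -78.  -76.  -74.  -72.  -70.  -68.  -66.  -64.  -62.]
[[ 74.  71.  78.  87.  92.  86.  80.  71.  76.  80.  89. 101. 118. 153. 180. 187. 187. 158. 126.  96.  87.  99. 113. 128. 136. 135. 127. 115. 100.  86.  89. 151. 210. 232. 235. 236. 236. 236. 236.
  236. 236. 237. 237. 237. 237.]
 [ 90.  84.  84.  94. 103. 109. 104. 102. 106. 107. 112. 116. 127. 154. 182. 186. 187. 166. 133. 127. 117. 110. 102.  90.  89.  90.  90.  96. 116. 121. 124. 150. 191. 223. 233. 235. 235. 235. 235.
  235. 235. 235. 235. 235. 235.]
 [103. 102. 104. 106. 111. 108.  98.  94.  97.  91.  94.  86.  95. 143. 179. 186. 187. 153. 115. 103. 106. 109. 107.  94.  84.  75.  75.  83.  90.  99. 104. 140. 201. 228. 233. 234. 235. 235. 235.
  235. 235. 235. 235. 234. 235.]]
```

Emit:
carry_out:
  claw: [2.3,2.3,2.3,2.3,2.3,2.3,2.3]
  delta_pos:
    - [0,0.1,3]
    - [0,0,3]
    - [0,0,2]
    - [0,0,2]
    - [0,0,1.5]
    - [0,0,1.5]
    - [0,0,0]
  angular:
    - [0,0,0]
    - [0,0,0]
    - [0,0,0]
    - [0,0,0]
    - [0,0,0]
    - [0,0,0]
    - [0,0,0]

```text
clock: 4.6
position: [0.4466, -0.0234, 0.0485]
ee_rot: [-2.03, -2.395, 0.003]
force: [0.6, -1.1, 0.7]
width: 0.252
gripper_force: 0.0
```

Emit:
carry_out:
  claw: [0,0,0,0,0,0]
  delta_pos:
    - [0,0,0]
    - [0,0,0]
    - [0,0,0]
    - [0,0,0]
    - [0,0,0]
    - [0,0,0]
  angular:
    - [0,0,0]
    - [0,0,0]
    - [0,0,0]
    - [0,0,0]
    - [0,0,0]
    - [0,0,0]

```text
clock: 5.2
position: [0.449, -0.0237, 0.0504]
ee_rot: [2.031, 2.395, 0.003]
force: [4.8, 2.7, 6.6]
width: 0.102
gripper_force: 20.0
```

Run:
```python
from h import *
n=20; th=np.linspace(0,1.69,n+1)
x=-.205*np.cos(th)+.014*np.sin(th); z=.205*np.sin(th)+.014*np.cos(th)
c=np.round(np.c_[0*x,x,-z]*100,1); print(np.round(np.diff(c,axis=0),1).tolist())
```

```text
[[0.0, 0.2, -1.7], [0.0, 0.3, -1.7], [0.0, 0.5, -1.7], [0.0, 0.6, -1.6], [0.0, 0.8, -1.6], [0.0, 0.9, -1.5], [0.0, 1.0, -1.4], [0.0, 1.1, -1.3], [0.0, 1.2, -1.2], [0.0, 1.3, -1.2], [0.0, 1.5, -1.0], [0.0, 1.5, -0.8], [0.0, 1.5, -0.8], [0.0, 1.6, -0.6], [0.0, 1.7, -0.5], [0.0, 1.7, -0.3], [0.0, 1.7, -0.2], [0.0, 1.8, 0.0], [0.0, 1.7, 0.1], [0.0, 1.7, 0.2]]
```

Emit:
carry_out:
  claw: [0,0,0,0,0,0,0,0,0,0]
  delta_pos:
    - [0.0,0.2,-1.7]
    - [0.0,0.3,-1.7]
    - [0.0,0.5,-1.7]
    - [0.0,0.6,-1.6]
    - [0.0,0.8,-1.6]
    - [0.0,0.9,-1.5]
    - [0.0,1.0,-1.4]
    - [0.0,1.1,-1.3]
    - [0.0,1.2,-1.2]
    - [0.0,1.3,-1.2]
  angular:
    - [0,0,0]
    - [0,0,0]
    - [0,0,0]
    - [0,0,0]
    - [0,0,0]
    - [0,0,0]
    - [0,0,0]
    - [0,0,0]
    - [0,0,0]
    - [0,0,0]

```text
clock: 6.2
position: [0.5248, -0.0112, 0.1982]
ee_rot: [-2.032, -2.394, 0.003]
force: [7.2, -0.2, -14.6]
width: 0.099
gripper_force: 20.0
```

Emit:
carry_out:
  claw: [0,0,0,0,0,0,0,0,0,0,0,0]
  delta_pos:
    - [0.0,1.5,-1.0]
    - [0.0,1.5,-0.8]
    - [0.0,1.5,-0.8]
    - [0.0,1.6,-0.6]
    - [0.0,1.7,-0.5]
    - [0.0,1.7,-0.3]
    - [0.0,1.7,-0.2]
    - [0.0,1.8,0.0]
    - [0.0,1.7,0.1]
    - [0.0,1.7,0.2]
    - [0,0,0]
    - [0,0,0]
  angular:
    - [0,0,0]
    - [0,0,0]
    - [0,0,0]
    - [0,0,0]
    - [0,0,0]
    - [0,0,0]
    - [0,0,0]
    - [0,0,0]
    - [0,0,0]
    - [0,0,0]
    - [0,0,0]
    - [0,0,0]

```text
clock: 7.4
position: [0.6869, 0.0155, 0.2371]
ee_rot: [-2.032, -2.395, 0.002]
force: [1.9, 0.5, -1.3]
width: 0.098
gripper_force: 20.0
```

```bash
cat > a2.py <<'E'
from h import *
np.set_printoptions(precision=4,suppress=True)
P={n:arm.get_image(n) for n in("scene","top")}
for n,p in P.items(): cv2.imwrite(f"pics/{n}2.png",p["frame"][:,:,::-1])
for l in ["lid_handle","amber_bottle","white_cap","cap_top","white_bottle"]:
    r=[]
    for n,p in P.items():
        q=arm.place_of(l,p); print(l,n,[(np.array(x["centre"])*[560,420],round(x["conf"],2)) for x in q[:2]])
        if q: r.append(ray(p,q[0]["centre"]))
    if len(r)==2: print("   ",*tri(r))
for y in(.085,-.085): print(bx(-.038,y,.091),*[proj(p,[bx(-.038,y,.091)])[0] for p in P.values()])
E
python3 a2.py
```

```text
lid_handle scene [(array([295.12 , 156.912]), 0.6), (array([197.008, 202.692]), 0.25)]
lid_handle top [(array([254.184, 150.906]), 0.75)]
    [0.6871 0.0206 0.2515] [np.float64(0.0011384074037348653), np.float64(0.0011384074037347305)]
amber_bottle scene [(array([283.192, 252.588]), 0.75)]
amber_bottle top [(array([301.616, 215.796]), 0.58)]
    [ 0.5392 -0.1043  0.0115] [np.float64(0.0049476338843244825), np.float64(0.004947633884324482)]
white_cap scene [(array([287.672, 239.4  ]), 0.69), (array([371.616, 286.692]), 0.59)]
white_cap top [(array([299.376, 212.688]), 0.57)]
    [ 0.552  -0.1     0.0614] [np.float64(0.002591362041279569), np.float64(0.0025913620412794922)]
cap_top scene [(array([285.096, 237.3  ]), 0.74)]
cap_top top [(array([300.216, 215.88 ]), 0.74)]
    [ 0.5414 -0.1014  0.0802] [np.float64(0.0018657747302986839), np.float64(0.0018657747302986835)]
white_bottle scene [(array([248.584, 230.286]), 0.62)]
white_bottle top [(array([242.48, 222.39]), 0.6), (array([390.88 , 182.616]), 0.29)]
    [ 0.5216  0.0743 -0.0192] [np.float64(0.0005337521441078141), np.float64(0.0005337521441078143)]
[0.5136 0.0736 0.091 ] [244.4533 208.7803] [238.4146 223.9794]
[ 0.5415 -0.0941  0.091 ] [283.0316 233.6758] [298.1495 215.0784]
```

View pics/scene2.png

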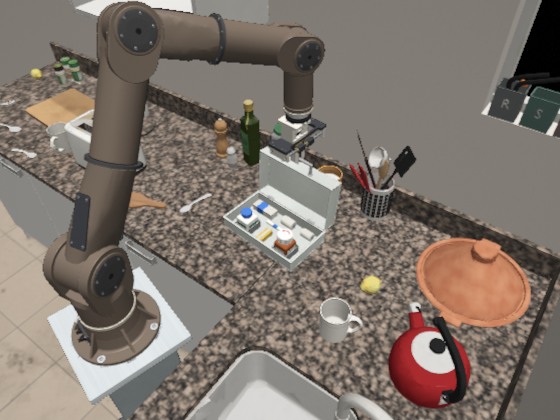

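The lid is open at about 1.69 rad. The amber bottle with its white cap is at (286,240) in the scene view, and the blue-capped bottle is at (249,217). I'll release the handle, rise, and refine the cap centre.

Emit:
carry_out:
  claw: [2.2,2.2,2.2,2.2,2.2,2.2,2.2,2.2,2.2]
  delta_pos:
    - [0,0,0]
    - [0,0,0]
    - [0,0,0]
    - [0,0,0]
    - [0,0,-1]
    - [0,0,-2]
    - [0,0,-2]
    - [0,0,-2]
    - [0,0,0]
  angular:
    - [0,0,0]
    - [0,0,0]
    - [0,0,0]
    - [0,0,0]
    - [0,0,0]
    - [0,0,0]
    - [0,0,0]
    - [0,0,0]
    - [0,0,0]

```text
clock: 8.9
position: [0.6889, 0.0153, 0.3117]
ee_rot: [2.029, 2.393, 0.006]
force: [0.7, 0.3, 0.6]
width: 0.238
gripper_force: 0.0
```

```bash
cat > c.py <<'E'
from h import *
np.set_printoptions(precision=4,suppress=True)
s=arm.observe(); print(s["clock"],s["position"],s["joints"],s["force"])
P={n:arm.get_image(n) for n in("scene","top")}
rs=[]
for n,p in P.items():
    t=arm.trace("white_cap",p)[0]; m=t["region"]; ys,xs=np.nonzero(m)
    q=arm.place_of("cap_top",p); qh=arm.place_of("lid_handle",p); rs.append(ray(p,qh[0]["centre"])) if qh else 0
    print(n,t["conf"],m.sum(),xs.min(),xs.max(),ys.min(),ys.max(),"mean",xs.mean()+.5,ys.mean()+.5,[np.array(a["centre"])*[560,420] for a in q])
    # silhouette fit of cap cylinder
    from scipy.optimize import minimize
    a=np.linspace(0,2*np.pi,40,endpoint=False); cyl=np.array([[.024*np.cos(t),.024*np.sin(t),z] for t in a for z in(.067,.091)])
    def cost(v):
        k=np.zeros(m.shape,np.uint8); cv2.fillConvexPoly(k,np.round(16*(cv2.convexHull(proj(p,cyl+[v[0],v[1],0]).astype(np.float32))-.5)).astype(np.int32),1,shift=4); return (k!=m).sum()
    G=[(cost((.5415+i,-.098+j)),.5415+i,-.098+j) for i in np.arange(-.016,.017,.001) for j in np.arange(-.016,.017,.001)]
    G.sort(); g=np.array(G[:15]); print("fit",g[0],g.mean(0))
if len(rs)==2: print("handle",tri(rs))
p=P["top"]; cv2.imwrite("pics/t3.png",cv2.resize(p["frame"][140:260,200:340,::-1],None,fx=5,fy=5,interpolation=cv2.INTER_CUBIC))
E
python3 c.py
```

```text
8.9 [0.6889 0.0153 0.3117] [-0.4582  0.5365  0.6209  1.303  -0.3078  1.3908  0.3119] [0.6922 0.2831 0.5853]
scene 0.74 251 276 292 228 245 mean 284.3446215139442 236.83067729083666 [array([283.696, 237.888])]
fit [13.      0.5435 -0.099 ] [18.3333  0.5432 -0.0981]
top 0.61 214 290 306 206 222 mean 298.3130841121495 214.47196261682242 [array([297.416, 217.182])]
fit [44.      0.5425 -0.096 ] [44.9333  0.5434 -0.0948]
handle (array([0.6829, 0.0137, 0.2634]), [np.float64(0.002013385324026919), np.float64(0.0020133853240267593)])
```

View pics/t3.png

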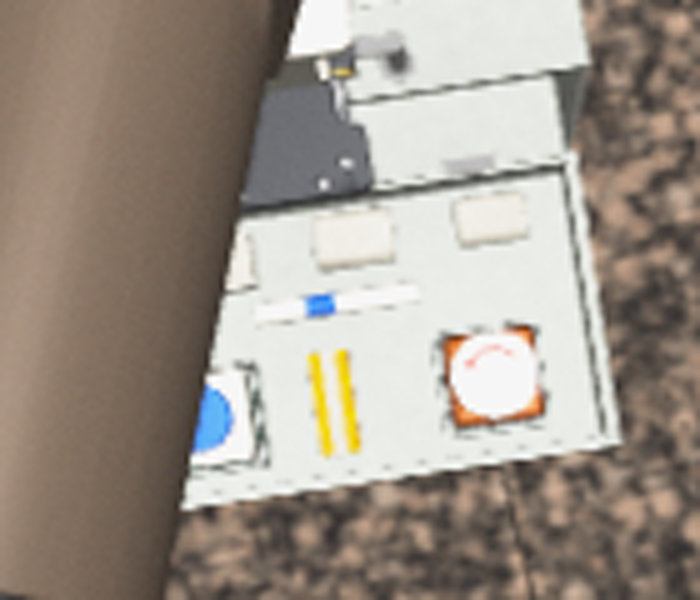

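The cap crown with its red arrow is at crop (494,374), which is pixel (298.8,214.8). That agrees with a centre at about (0.543, -0.0965). Moving above it.

Emit:
carry_out:
  claw: [2.2,2.2,2.2,4,8,8,8,8,8,8,8,8,8,8,8,8,8]
  delta_pos:
    - [-1.1,-2,0]
    - [-1.1,-2,0]
    - [-1.1,-2,0]
    - [-1.1,-2,0]
    - [-1.1,-2,0]
    - [-1.1,-2,0]
    - [-1,-2.1,0]
    - [-1,-2.1,0]
    - [0,0,2.6]
    - [0,0,2.6]
    - [0,0,2.6]
    - [0,0,2.6]
    - [0,0,2.6]
    - [0,0,2.6]
    - [0,0,2.6]
    - [0,0,0]
    - [0,0,0]
  angular:
    - [0,0,0]
    - [0,0,0]
    - [0,0,0]
    - [0,0,0]
    - [0,0,0]
    - [0,0,0]
    - [0,0,0]
    - [0,0,0]
    - [0,0,0]
    - [0,0,0]
    - [0,0,0]
    - [0,0,0]
    - [0,0,0]
    - [0,0,0]
    - [0,0,0]
    - [0,0,0]
    - [0,0,0]
  force: 35

```text
clock: 11.0
position: [0.5415, -0.0958, 0.126]
ee_rot: [-2.032, -2.395, 0.001]
force: [0.5, -0.3, 0.8]
width: 0.869
gripper_force: 0.0
```

Run:
```python
from h import *
s=arm.observe(); r=R.from_rotvec(s["ee_rot"]); print(s["clock"],s["position"],r.as_matrix().round(4),s["joints"].round(2),s["width"],s["force"])
print(r.inv().apply(np.array([.543,-.0965,.072])-s["position"])*100)
p=arm.get_image("scene"); cv2.imwrite("pics/s4.png",cv2.resize(p["frame"][170:270,220:350,::-1],None,fx=5,fy=5,interpolation=cv2.INTER_CUBIC))
```

```text
11.0 [ 0.54150984 -0.09578342  0.12595985] [[-1.628e-01  9.867e-01 -8.000e-04]
 [ 9.867e-01  1.628e-01 -2.000e-04]
 [-1.000e-04 -9.000e-04 -1.000e+00]] [-0.35  0.46  0.59  1.91 -0.33  0.86  0.57] 0.8694726641799516 [ 0.49890936 -0.31354975  0.82277252]
[-0.09444996  0.14006879  5.39587366]
```

View pics/s4.png

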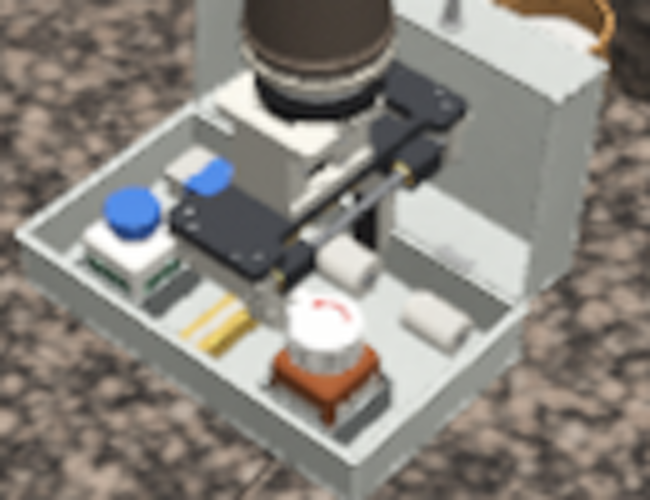

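The fingertips, at about (265,310) and (375,240) in the crop, straddle the cap axis as expected. Descending and gripping.

Emit:
carry_out:
  claw: [8,8,8,8,8,4.0,4.0,4.0,4.0,4.0,4.0,4.0]
  delta_pos:
    - [-0.1,0.1,1.5]
    - [0,0,1.5]
    - [0,0,1.4]
    - [0,0,1]
    - [0,0,0]
    - [0,0,0]
    - [0,0,0]
    - [0,0,0]
    - [0,0,0]
    - [0,0,0]
    - [0,0,0]
    - [0,0,0]
  angular:
    - [0,0,0]
    - [0,0,0]
    - [0,0,0]
    - [0,0,0]
    - [0,0,0]
    - [0,0,0]
    - [0,0,0]
    - [0,0,0]
    - [0,0,0]
    - [0,0,0]
    - [0,0,0]
    - [0,0,0]

```text
clock: 12.25
position: [0.5433, -0.0964, 0.072]
ee_rot: [2.031, 2.395, 0.001]
force: [1.6, 0.6, 1.5]
width: 0.52
gripper_force: 35.0
```

Emit:
carry_out:
  claw: [4,4,4,4,4,4,4,4]
  delta_pos:
    - [0,0,0.2]
    - [0,0,0.2]
    - [0,0,0.2]
    - [0,0,0.2]
    - [0,0,0.2]
    - [0,0,0]
    - [0,0,0]
    - [0,0,0]
  angular:
    - [0,0,0]
    - [0,0,0]
    - [0,0,0]
    - [0,0,0]
    - [0,0,0]
    - [0,0,0]
    - [0,0,0]
    - [0,0,0]

```text
clock: 13.05
position: [0.5438, -0.0964, 0.0645]
ee_rot: [2.032, 2.395, 0.005]
force: [-7.9, 3.3, 39.0]
width: 0.516
gripper_force: 35.0
```

Emit:
carry_out:
  claw: [4,4,4]
  delta_pos:
    - [0,0,-0.15]
    - [0,0,0]
    - [0,0,0]
  angular:
    - [0,0,0]
    - [0,0,0]
    - [0,0,0]

```text
clock: 13.35
position: [0.5436, -0.0965, 0.0646]
ee_rot: [2.031, 2.395, 0.003]
force: [-3.2, 1.9, 20.5]
width: 0.517
gripper_force: 35.0
```

Emit:
carry_out:
  claw: [4,4,4,4,4,4,4,4,4,4,4,4]
  delta_pos:
    - [0,0,0]
    - [0,0,0]
    - [0,0,0]
    - [0,0,0]
    - [0,0,0]
    - [0,0,0]
    - [0,0,0]
    - [0,0,0]
    - [0,0,0]
    - [0,0,0]
    - [0,0,0]
    - [0,0,0]
  angular:
    - [0,0,-0.1]
    - [0,0,-0.1]
    - [0,0,-0.1]
    - [0,0,-0.1]
    - [0,0,-0.1]
    - [0,0,-0.1]
    - [0,0,-0.1]
    - [0,0,-0.1]
    - [0,0,-0.1]
    - [0,0,-0.1]
    - [0,0,-0.1]
    - [0,0,0]

```text
clock: 14.55
position: [0.5445, -0.0967, 0.0647]
ee_rot: [0.474, 3.102, 0.001]
force: [0.8, 0.9, 14.9]
width: 0.518
gripper_force: 35.0
```

Run:
```python
from h import *
s=arm.observe(); r=R.from_rotvec(s["ee_rot"]).as_matrix(); print(s["clock"],s["position"],np.arctan2(r[1,1],r[0,1]),s["force"],s["ft_torque"],s["width"])
p=arm.get_image("scene"); cv2.imwrite("pics/s5.png",cv2.resize(p["frame"][170:270,220:350,::-1],None,fx=5,fy=5,interpolation=cv2.INTER_CUBIC))
```

```text
14.55 [ 0.54448496 -0.09668711  0.06469542] 1.2673094373291778 [ 0.84177035  0.90418208 14.87727606] [ 0.19462392 -0.09029385  0.08414542] 0.5182716684116854
```

View pics/s5.png

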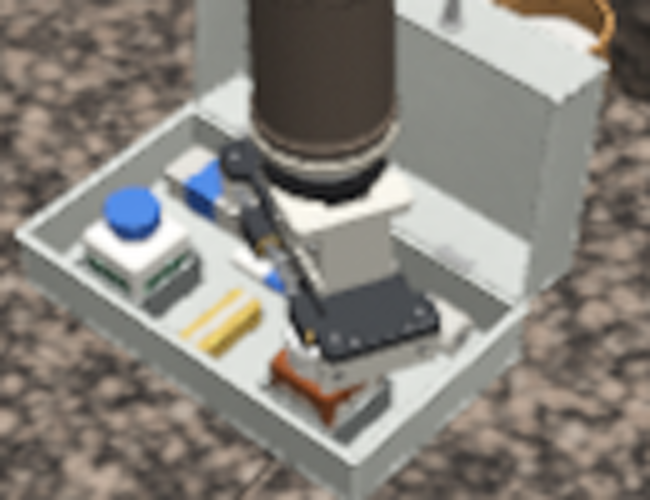

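Twist done with little torque; the bottle still looks square in its cell at (320,390). Lifting gently.

Emit:
carry_out:
  claw: [4,4,4,4,4,4,4,4]
  delta_pos:
    - [0,0,-0.2]
    - [0,0,-0.2]
    - [0,0,-0.2]
    - [0,0,-0.2]
    - [0,0,-0.2]
    - [0,0,-0.2]
    - [0,0,0]
    - [0,0,0]
  angular:
    - [0,0,0]
    - [0,0,0]
    - [0,0,0]
    - [0,0,0]
    - [0,0,0]
    - [0,0,0]
    - [0,0,0]
    - [0,0,0]

```text
clock: 15.4
position: [0.5424, -0.0963, 0.0749]
ee_rot: [-0.48, -3.104, -0.0]
force: [0.7, 0.6, -0.7]
width: 0.52
gripper_force: 35.0
```

Emit:
carry_out:
  claw: [4,4,4,4,4,4]
  delta_pos:
    - [0,0,-0.2]
    - [0,0,-0.2]
    - [0,0,-0.2]
    - [0,0,-0.2]
    - [0,0,0]
    - [0,0,0]
  angular:
    - [0,0,0]
    - [0,0,0]
    - [0,0,0]
    - [0,0,0]
    - [0,0,0]
    - [0,0,0]

```text
clock: 16.0
position: [0.5427, -0.0964, 0.0833]
ee_rot: [-0.48, -3.105, -0.0]
force: [-0.4, 0.5, 0.1]
width: 0.519
gripper_force: 35.0
```

Run:
```python
from h import *
s=arm.observe(); print(s["clock"],s["position"],s["force"])
p=arm.get_image("scene"); cv2.imwrite("pics/s6.png",cv2.resize(p["frame"][170:270,220:350,::-1],None,fx=5,fy=5,interpolation=cv2.INTER_CUBIC))
```

```text
16.0 [ 0.54272527 -0.09640743  0.08325771] [-0.37066588  0.47878541  0.13274442]
```

View pics/s6.png

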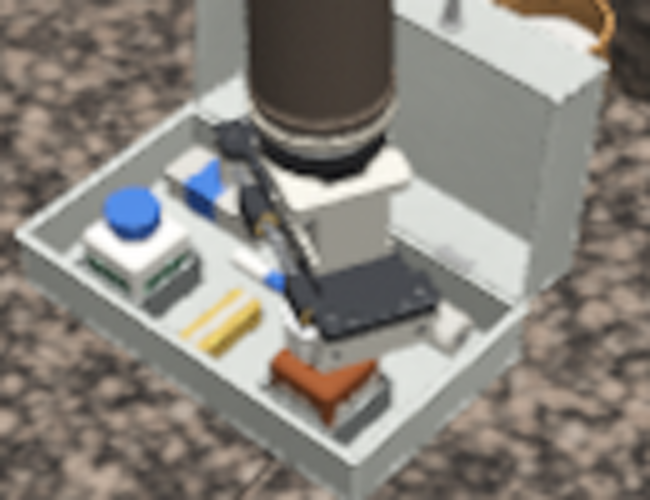

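The bottle shoulder stays put at (325,390) with no load on the wrist, so the cap is coming free. I'll raise it another 8 cm.

Emit:
carry_out:
  claw: [4,4,4,4,4,4,4,4,4,4,4,4]
  delta_pos:
    - [0,0,-0.4]
    - [0,0,-0.8]
    - [0,0,-1]
    - [0,0,-1]
    - [0,0,-1]
    - [0,0,-1]
    - [0,0,-1]
    - [0,0,-1]
    - [0,0,-0.8]
    - [0,0,0]
    - [0,0,0]
    - [0,0,0]
  angular:
    - [0,0,0]
    - [0,0,0]
    - [0,0,0]
    - [0,0,0]
    - [0,0,0]
    - [0,0,0]
    - [0,0,0]
    - [0,0,0]
    - [0,0,0]
    - [0,0,0]
    - [0,0,0]
    - [0,0,0]

```text
clock: 17.25
position: [0.5425, -0.0963, 0.1628]
ee_rot: [-0.48, -3.104, 0.0]
force: [-0.1, -0.1, -0.7]
width: 0.52
gripper_force: 35.0
```

Run:
```python
from h import *
s=arm.observe(); print(s["clock"],s["position"],s["force"],s["width"])
p=arm.get_image("scene"); cv2.imwrite("pics/s7.png",cv2.resize(p["frame"][140:270,210:350,::-1],None,fx=4,fy=4,interpolation=cv2.INTER_CUBIC))
for l in("white_cap","mouth","amber_bottle","lid_handle"): print(l,[(np.array(a["centre"])*[560,420],a["conf"]) for a in arm.place_of(l,p)[:2]])
print(proj(p,[[.543,-.0965,.161],[.543,-.0965,.0795],[.543,-.0965,.004]]))
```

```text
17.25 [ 0.54246314 -0.09631158  0.16275134] [-0.05176473 -0.12332311 -0.73949868] 0.5203240996387105
white_cap [(array([199.584, 201.81 ]), 0.67), (array([286.104, 219.408]), 0.44)]
mouth [(array([286.72, 239.61]), 0.86)]
amber_bottle [(array([286.216, 252.294]), 0.85), (array([287.   , 216.594]), 0.62)]
lid_handle [(array([296.408, 156.786]), 0.87), (array([248.192, 225.582]), 0.57)]
[[283.70865957 218.18485585]
 [283.92635087 236.3612748 ]
 [284.11288544 251.93622275]]
```

View pics/s7.png

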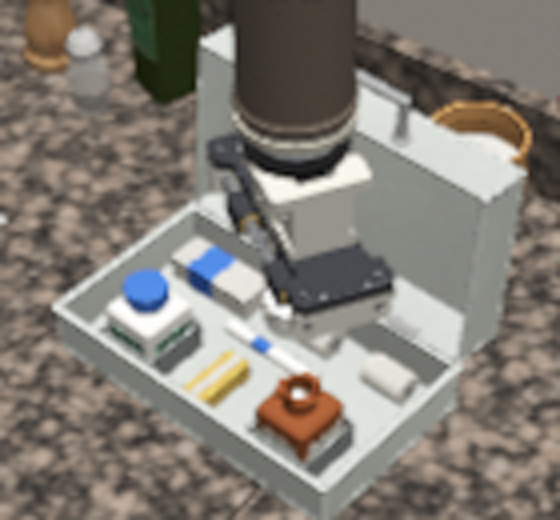

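The open amber bottle stands in its cell with its mouth at crop (300,390). The cap is held above it at (285,315), and the lid is back past upright. Handing in.

```bash
python3 -c "
from cell import arm
print(arm.sign_off())"
```

```text
the job is handed in; nothing more can be done
None
```

The lid stands open at about 1.69 rad, the amber bottle is still upright in its cell, and the gripper holds the cap level about 8 cm above the mouth; the job is handed in, but no verdict was returned.

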